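# Ready the test supply: hang the terminal guard, click the voltage selector up to step six

## Robot

A 7-joint arm with a two-finger parallel gripper is mounted at the origin on the work surface. World frame = base frame: x ahead of the robot, y to its left, z up, the work surface at z = 0. Lengths are in m, angles in rad, forces in N, time in s.
With the tool pointing down it reaches from about 0.4 to 0.85 m from the base axis. Payload 4.5 kg.
Tool frame: the origin (TCP) lies on the centre line of the jaws, within the pads' length; the fingertips stand 14 mm ahead of it and the grasp point (between the pads) lies 5 mm behind it (env.tcp_to_tips is the distance from the TCP to the fingertips, in m); z points along the fingers, y is the line along which they close (so a half turn about z gives the same grasp; the last joint's range is limited). The gripper opens to 88 mm and grips with 3 to 60 N. Pads are 18 mm wide; open, the fingers measure 123 mm over their backs; the gripper's body (75 mm by 187 mm) begins 45 mm behind the grasp point.
Start: joints at [1.196, 0.689, -0.195, 1.565, 0.157, 0.902, -0.215], TCP at [0.248, -0.574, 0.253] pointing down, gripper open.
Joint ranges: [-3.01, 3.01], [-0.46, 2.08], [-1.47, 1.51], [0.13, 2.56], [-1, 4.14], [0.04, 2.09], [-2.66, 2.66]. Speed limits (rad/s): [2.57, 2.57, 3.14, 3.14, 3.14, 3.14, 3.14].

## Interface

Orientations are given as a unit quaternion [x, y, z, w].
In Python, from bench import env gives the robot as it stands.
- The arm moves only by the tool carry_out, never from a script. Its argument "rows" is a list of rows, each a list of 7 numbers: the shift along the tool's x, y, z in cm, then the turn, a rotation vector about the tool's x, y, z in degrees, then the finger opening in cm, from 0 to 8.81. In form: [[tx, ty, tz, rx, ry, rz, claw], ...]. A call has 1 to 12 rows; each row shifts and turns the commanded pose from where the row before left it, along the tool's axes as they then stand; what a row does not reach is not made up. A row lasts 1/8 s, in which the tool goes at most 62.5 mm and 10.7 degrees, less where a joint would pass 70% of its speed; a pose out of reach is approached as far as the arm can. A call with a gripper value outside its range is refused whole. The fingers move at their own pace and stop on an object; the grip force is fixed at half the most. Time passes only in rows, so rows that do not move let the fingers close. It gives the time, the measured TCP pose, the force, the opening and the grip force at its end, in the units of the state.
- env.get_obs(): the state, without advancing time (a new reading comes with each control period).
- env.capture(name): name is "scene" or "top"; returns the picture (384x512x3 uint8, red, green, blue); there is no depth.
- env.camera_params(name): a dict with "camera_matrix" (3x3 intrinsics, pixels), "k1" (the pictures are not rectified: a ray, as slopes to the right and down, at radius r is drawn at 1 + k1 r^2 times it, then the intrinsics apply), "extrinsics" (4x4, takes a point from camera to world coordinates). Camera axes: x right, y up, looking along -z (the intrinsics and any distortion apply to the point x, -y, -z); pixel columns grow to the right and rows downward; lengths in m; the calibration is good to about 2 mm. A picture is of the moment at which its call begins. camera_params takes no time and is no camera call.
- env.finish_job(): hands the job in; it is judged then, once.
The state is a dict: "time": time; "joint_positions": joint angles; "joint_velocities": joint speeds; "effort": joint torques, N m; "ee_pos": TCP position; "orientation": TCP orientation; "ft_force": force on the tool from outside, world axes, zero at the start; "wrist_torque": the same for the moment, N m; "gripper_width": opening from 0.0 (shut) to 1.0 (fully open); "grasp_force": force on a finger pad.
Only numpy, scipy, OpenCV 4.12 (cv2) and the standard library are available. Lean on these libraries where they do the work, as an engineer would, in place of code of your own. Each camera call takes 0.05 s, during which the arm holds its last target. There are 200 camera calls.

## Task

Hang the loose terminal guard on the two pins of the test supply's sloping panel, both ears flush on the panel so that it covers the brass output terminals, and let go of it. Only then click the voltage selector up (clockwise) to step 6, counting its lowest stop as step 0, and never go past step 6: more voltage would burn the tool on test. Leave the jar, screwdriver, multimeter and angle grinder where they are.

Things in the scene. Friction and masses are not known exactly. Their poses are not given: they have to be found in the camera images.
- supply: The test supply: a heavy dark steel case fixed to the bench, 320 mm wide (y), with a 35 degree sloping front that faces the robot, from 55 mm high at its front edge (x = -86) to 175 mm (x = 86), then flat to its back (x = 150). Origin: on the bench, under the middle of the slope; x away from the robot, y left, z up.
- panel: The supply's grey sloping panel, 210 mm (x) by 320 mm (y). Origin: middle of its surface, 115 mm above the bench. x runs up the slope (35 degrees above level, away from the robot), y left along the panel, z straight out of it (35 degrees from vertical, leaning to the robot). Flat at z = 0; trims stand up to 4 mm proud. Knob axis at (0, 78) mm, pins at (10, -12) and (10, -124).
- terminals (a point): Midway between the two brass output terminals, on the panel's surface. They stand 19 mm either side along y, 17 mm in diameter, 28 mm high out of the panel. The hung guard's hood covers them. Axes as the panel's.
- pin_left (a point): Foot (on its axis, on the panel's surface) of the left pin: steel, 8 mm in diameter, standing 18 mm straight out of the panel, with a tapered tip. Axes as the panel's.
- pin_right (a point): Foot of the right pin, the same, 112 mm to the right of the left one.
- guard (a point): Loose aluminium terminal guard, 0.11 to 0.22 kg, on the bench, open back down. Hood 46 (x) by 84 (y) by 40 mm high, 3 mm walls, slots in its face; on each y end an ear 26 x 28 x 4 mm, level with the back. This point: middle of the hood, 20 mm above its back. z out of its face, x towards the edge that goes uppermost; hung, its axes are parallel to the panel's. Grip it across the 46 mm.
- hole_left (a point): Centre, at the level of the guard's back, of the 11 mm hole in its +y ear; 10 mm towards +x and 56 mm towards +y from the hood's middle. It goes on the left pin. Axes as the guard's.
- hole_right (a point): The same in the guard's -y ear: 10 mm towards +x and 56 mm towards -y. It goes on the right pin.
- selector (a joint): Angle of the selector in rad, growing clockwise as seen facing the panel. A click every 30 degrees (0.5236): step 0 at 0 (lower stop, pointer 120 degrees anticlockwise of up the slope), step 4 straight up, step 6 at 3.142, step 8 at 4.189 (upper stop). Nine marks, those of 0 and 8 longer. Leaving a step takes about 0.15 N m; past half-way it snaps on. Starts in step 0, 1 or 2.
- selector_grip (a point): On the selector's axis, 26 mm out from the panel. A black bar knob: round skirt 56 mm in diameter, 2 to 10 mm above the panel, and on it an upright bar 50 mm long, 13 mm thick, 10 to 38 mm above the panel. z points out of the panel, x along the bar to its pointer end (white line); it turns with the knob.
- screw_jar: Bystander: closed glass jar, 68 mm in diameter, 85 mm high, standing on the bench.
- screwdriver: Bystander: 200 mm screwdriver lying on the bench in front of the supply.
- multimeter: Bystander: black hand multimeter, 150 x 75 x 34 mm, lying on the bench.
- grinder: Bystander: angle grinder, 310 mm long, lying with its disc up, 1.9 kg.
Mind the look-alikes: they are no part of the job. Of the things that look like the part that bears guard, take the one that is farthest to the robot's right at the start.

How it is judged:
By the outcome, as a careful person would: the job done as asked, in the order asked, and still so for the second after the job is handed in, with the robot touching nothing.
It also fails if it takes over 59 s, if anything falls off the work surface, if the arm or the gripper's body presses on something with over 40 N, if the wrist force passes 120 N, or if a joint passes its speed limit or range.

## Working session

There is one attempt and no reset: what is moved stays moved. The work goes in short steps, Python scripts to look and compute and a tool call to move; the robot and the scene stay as the last step left them, time stands still between calls to the robot, and variables do not carry over. Pictures are saved under pics/ and viewed, at most 10 in all, crops included, and the job is handed in when it is done.

Besides the shell and the picture viewer there is one more tool, called as name([rows], argument=value, ...), one row to a line, values as JSON. carry_out: Moves the arm, as the interface text tells. Its arguments: {"type":"object","properties":{"rows":{"type":"array"}},"required":["rows"]}

```bash
ls; mkdir -p pics
python3 - <<'E'
from bench import env
import cv2
for n in("scene","top"):
    im=env.capture(n); cv2.imwrite(f"pics/{n}0.png",im[:,:,::-1])
    cv2.imwrite(f"pics/{n}0b.png",cv2.resize(im[:,:,::-1],(800,600),interpolation=cv2.INTER_CUBIC))
    p=env.camera_params(n); print(n,p)
print(env.get_obs(), env.tcp_to_tips)
E
```

```text
pics
scene {'camera_matrix': array([[442.61933202,   0.        , 259.56962508],
       [  0.        , 442.61933202, 189.71236353],
       [  0.        ,   0.        ,   1.        ]]), 'k1': -0.15879926744139583, 'extrinsics': array([[ 0.73139721, -0.42905036,  0.53006972,  1.14438815],
       [ 0.68187091,  0.47206829, -0.55875181, -0.56269425],
       [-0.01049645,  0.77010864,  0.63782639,  0.81779637],
       [ 0.        ,  0.        ,  0.        ,  1.        ]])}
top {'camera_matrix': array([[394.39801588,   0.        , 262.31197906],
       [  0.        , 394.39801588, 197.11669648],
       [  0.        ,   0.        ,   1.        ]]), 'k1': -0.06837923674475388, 'extrinsics': array([[ 2.62121734e-02,  9.95128876e-01, -9.50339025e-02,
         4.60454167e-01],
       [-9.99654064e-01,  2.62990144e-02, -3.38795032e-04,
         9.90124450e-03],
       [ 2.16215325e-03,  9.50099074e-02,  9.95473979e-01,
         1.17433040e+00],
       [ 0.00000000e+00,  0.00000000e+00,  0.00000000e+00,
         1.00000000e+00]])}
{'time': 0.1, 'joint_positions': array([ 1.19578229,  0.68986824, -0.19449827,  1.5662121 ,  0.1572838 ,
        0.90248725, -0.21506332]), 'joint_velocities': array([-4.42146233e-04, -2.05058843e-03, -5.18309950e-05, -2.28819871e-03,
       -3.49046968e-04,  1.13323507e-03,  1.64651712e-04]), 'effort': array([-3.57099285e-03, -5.28499246e+01, -1.27137400e+00, -1.53834343e+01,
       -5.25145477e-02,  2.08490368e-03,  2.70325245e-05]), 'ee_pos': array([ 0.24819724, -0.57303246,  0.25201699]), 'orientation': array([ 9.79172824e-01,  2.03026971e-01, -2.18331331e-04, -7.63367104e-04]), 'ft_force': array([-1.47322433,  0.25332571,  0.52015511]), 'wrist_torque': array([-0.02702605, -0.00983408, -0.08945883]), 'grasp_force': 0.0, 'gripper_width': 0.9998507075427506} 0.014
```

View pics/scene0b.png

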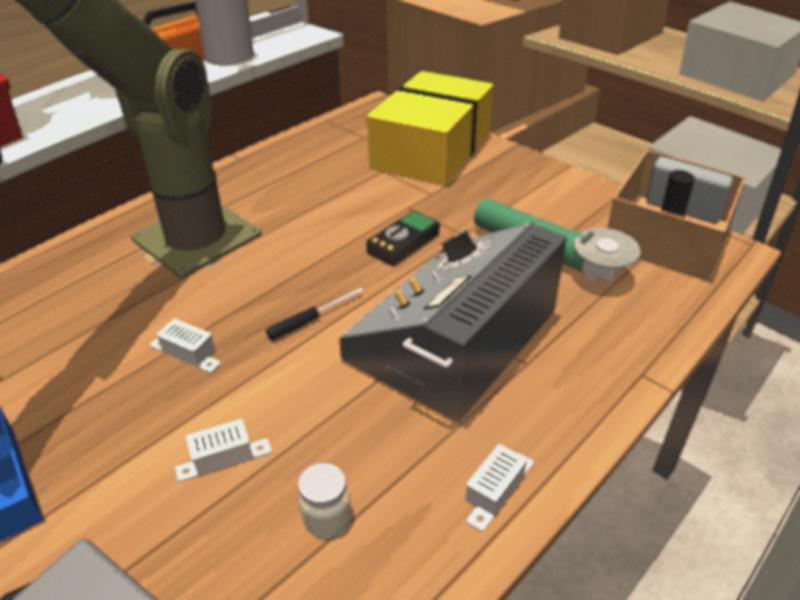

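View pics/top0b.png

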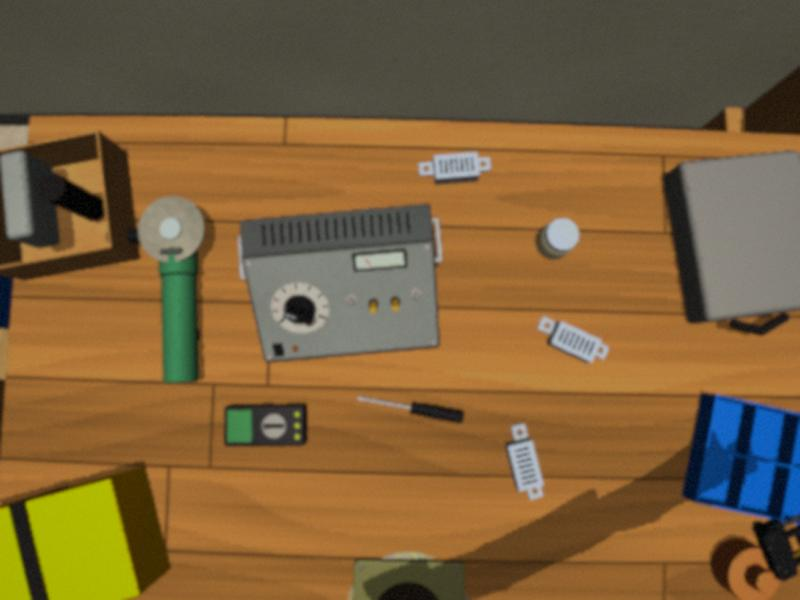

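```bash
cat > h.py <<'E'
import numpy as np,cv2
from bench import env
from scipy.spatial.transform import Rotation as R
P={n:env.camera_params(n) for n in("scene","top")}
def proj(n,X):
    p=P[n];E=p["extrinsics"];c=(np.atleast_2d(X)-E[:3,3])@E[:3,:3]
    s=np.c_[c[:,0],-c[:,1]]/-c[:,2:]; s=s*(1+p["k1"]*(s**2).sum(1,keepdims=True))
    K=p["camera_matrix"];return s@K[:2,:2].T+K[:2,2]
def ray(n,u):
    p=P[n];K=p["camera_matrix"];E=p["extrinsics"];d=(np.array(u,float)-K[:2,2])/K[0,0];s=d.copy()
    for _ in range(20): s=d/(1+p["k1"]*(s@s))
    v=E[:3,:3]@np.array([s[0],-s[1],-1]);return E[:3,3],v/np.linalg.norm(v)
def onz(n,u,z): o,v=ray(n,u);return o+v*(z-o[2])/v[2]
def tri(ut,us):
    a,v=ray("top",ut);b,w=ray("scene",us)
    t=np.linalg.lstsq(np.c_[v,-w],b-a,rcond=None)[0];p,q=a+t[0]*v,b+t[1]*w
    return (p+q)/2,np.linalg.norm(p-q)
def tile(n,im,x0,y0,w,W=400):
    h=int(w*.75);c=cv2.resize(im[y0:y0+h,x0:x0+w],(W,W*3//4),interpolation=cv2.INTER_CUBIC)
    return c
E
python3 - <<'E'
from h import *
t=cv2.imread("pics/top0.png");s=cv2.imread("pics/scene0.png")
o=np.vstack([np.hstack([tile("t",t,340,196,56),tile("s",s,106,258,80)]),np.hstack([tile("t",t,154,134,136),tile("s",s,214,134,150)])])
cv2.imwrite("pics/c1.png",o)
for c in((367,218),(336,296),(292,106)): print(onz("top",c,.02),proj("scene",onz("top",c,.02)))
E
```

```text
[ 0.51709643 -0.29919217  0.02      ] [[140.75227161 286.63500381]]
[ 0.28914155 -0.21024467  0.02      ] [[118.20330223 220.12420256]]
[ 0.84930247 -0.07207293  0.02      ] [[318.56909202 308.6385278 ]]
```

View pics/c1.png

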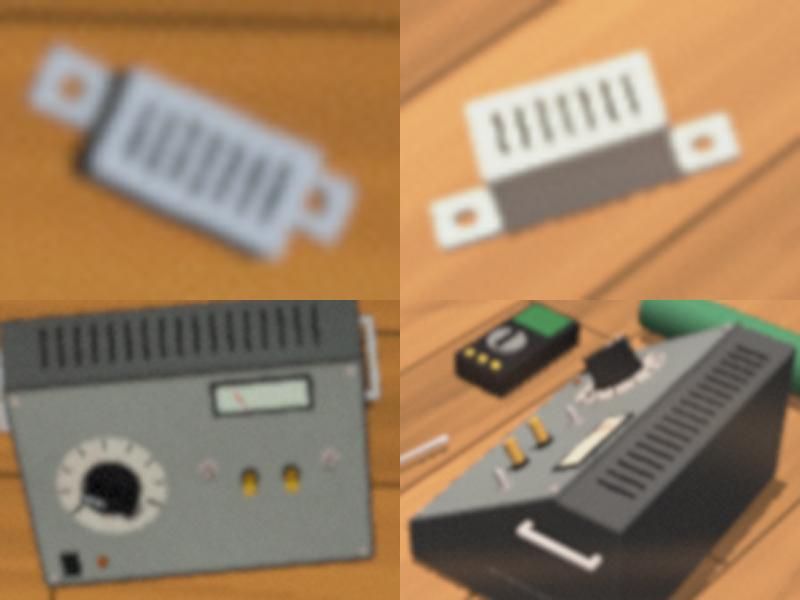

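```bash
cat >> h.py <<'E'
def loc(u,s,x0,y0): return np.array([x0+(u[0]+.5)/s-.5,y0+(u[1]+.5)/s-.5])
c35,s35=np.cos(np.radians(35)),np.sin(np.radians(35))
A35=np.array([[c35,0,-s35],[0,1,0],[s35,0,c35]])
def pan2w(q,p):
    p=np.atleast_2d(p)@A35.T+[0,0,.115]
    c,s=np.cos(q[2]),np.sin(q[2]);return p@np.array([[c,-s,0],[s,c,0],[0,0,1]]).T+[q[0],q[1],0]
E
python3 - <<'E'
from h import *
from scipy.optimize import least_squares
st=56/400
H=[]
for a,b in(((72,88),(65,217)),((318,202),(303,143))):
    ut=loc(a,400/56,340,196);us=loc(b,5,106,258)
    H.append(onz("top",ut,.004));print("hole",H[-1],onz("scene",us,.004),tri(ut,us))
m=(H[0]+H[1])/2;d=H[0]-H[1];print("span",np.linalg.norm(d));yaw=np.arctan2(-d[0],d[1]);print("yaw",np.degrees(yaw),"middle",m-.01*np.array([np.cos(yaw),np.sin(yaw),0]))
T=[((-.105,-.16,0),(372,255)),((-.105,.16,0),(47,285)),((.105,-.16,0),(360,62)),((.105,.16,0),(5,90)),((.01,-.012,.018),(208,168)),((.01,-.124,.018),(330,157))]
S=[((-.105,-.16,0),(12,218)),((.105,-.16,0),(155,200)),((.105,.16,0),(335,25)),((.01,-.124,.018),(98,170)),((.01,-.012,.018),(170,107))]
t=[("top",p,loc(u,400/136,154,134)) for p,u in T]+[("scene",p,loc(u,400/150,214,134)) for p,u in S]
f=lambda q:np.concatenate([proj(n,pan2w(q,p))[0]-u for n,p,u in t])
for L in("top","both"):
    g=f if L=="both" else lambda q:f(q)[:12]
    r=least_squares(g,[.55,.05,0],loss="soft_l1");print(L,r.x,np.degrees(r.x[2]));print(np.round(f(r.x).reshape(-1,2),1).tolist())
for n in P:
  for nm,p in(("pinL foot",(.01,-.012,0)),("pinL tip",(.01,-.012,.018)),("pinR foot",(.01,-.124,0)),("pinR tip",(.01,-.124,.018)),("tL",(0,-.049,.028)),("tR",(0,-.087,.028)),("knob top",(0,.078,.038)),("knob0",(0,.078,.002))): print(n,nm,proj(n,pan2w(r.x,p)).round(1))
top=cv2.imread("pics/top0.png");s=cv2.imread("pics/scene0.png")
o=np.vstack([np.hstack([tile("t",top,216,172,56),tile("s",s,240,170,52)]),np.hstack([tile("t",top,166,174,56),tile("s",s,268,130,56)])])
cv2.imwrite("pics/c2.png",o)
E
```

```text
hole [ 0.54677703 -0.25113986  0.004     ] [ 0.50128443 -0.35440476  0.004     ] (array([ 0.52203923, -0.30459844, -0.012086  ]), np.float64(0.11097268556454279))
hole [ 0.50166801 -0.35509108  0.004     ] [ 0.54692569 -0.25149016  0.004     ] (array([ 0.53430101, -0.30100517,  0.04439041]), np.float64(0.10498877885214601))
span 0.11331671756200654
yaw -23.45814921309084 middle [ 0.51504901 -0.29913468  0.004     ]
top [0.56944919 0.12400831 0.1218447 ] 6.981186931448304
[[1.1, -0.4], [-0.6, 0.1], [0.9, -3.0], [-2.0, -0.7], [-0.3, 1.9], [0.3, 1.6], [-1.3, 1.4], [1.6, -1.0], [3.0, -1.8], [0.8, 0.0], [0.4, 0.1]]
both [0.5688178  0.12327139 0.11609467] 6.651734854407218
[[1.3, 0.2], [-0.5, 0.0], [1.4, -2.5], [-1.5, -0.9], [-0.0, 2.1], [0.6, 2.1], [-1.9, 1.1], [0.7, -1.0], [2.9, -1.5], [0.2, -0.0], [-0.0, 0.1]]
scene pinL foot [[280.7 180. ]]
scene pinL tip [[277.4 173.9]]
scene pinR foot [[254.2 203.7]]
scene pinR tip [[250.6 197.4]]
scene tL [[264.4 178.5]]
scene tR [[255.2 186.4]]
scene knob top [[290.6 151.3]]
scene knob0 [[296.7 163. ]]
top pinL foot [[224.6 189.7]]
top pinL tip [[224.3 192.9]]
top pinR foot [[266. 186.]]
top pinR tip [[266.4 189.2]]
top tL [[238.6 196.8]]
top tR [[253.  195.5]]
top knob top [[190.4 203. ]]
top knob0 [[191.8 196.3]]
```

View pics/c2.png

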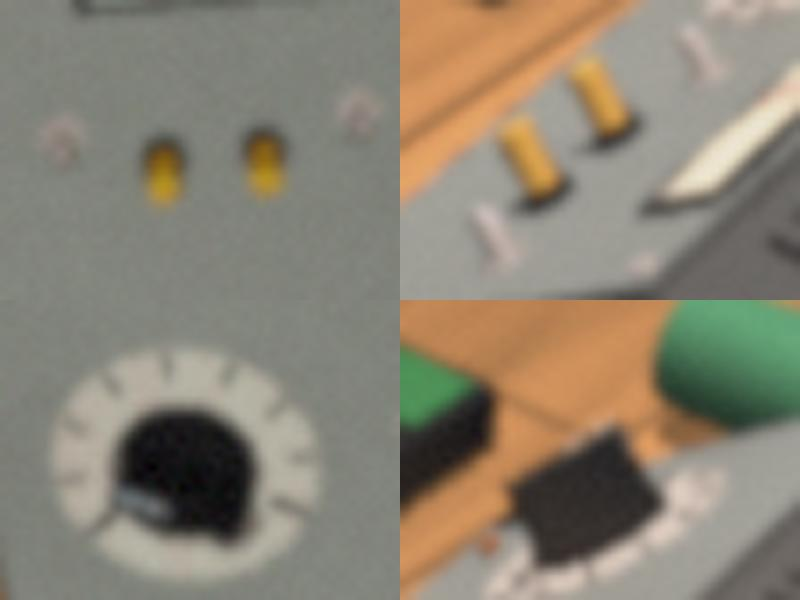

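```bash
cat >> h.py <<'E'
Q=np.array([0.5688,0.1233,0.1161])
def frame(xc,yaw=0): pass
def Rg(yaw): # tool for guard lying at yaw (rad): tool x=guard y, tool y=guard x, z down
    c,s=np.cos(yaw),np.sin(yaw);return np.array([[-s,c,0],[c,s,0],[0,0,-1.]])
def Rp(a=90): # tool on panel, tool x at a deg anticlockwise of up-slope, z into panel
    Z=R.from_euler("z",Q[2]).as_matrix()@A35;a=np.radians(a)
    x=Z@[np.cos(a),np.sin(a),0];z=-Z[:,2];return np.c_[x,np.cross(z,x),z]
def plan(p,M,verbose=1):
    o=env.get_obs();C=R.from_quat(o["orientation"]).as_matrix()
    rv=np.degrees(R.from_matrix(C.T@M).as_rotvec())
    print("rot deg",rv.round(2),"| then shift cm (target axes)",(M.T@(p-o["ee_pos"])*100).round(2),"| shift in present axes",(C.T@(p-o["ee_pos"])*100).round(2))
    print("t",round(o["time"],2),"q",o["joint_positions"].round(2),"F",o["ft_force"].round(1),"w",round(o["gripper_width"]*8.81,2),"gf",round(o["grasp_force"],1),"ee",o["ee_pos"].round(4))
E
python3 - <<'E'
from h import *
for st in(0,1,2):
    a=np.radians(120-30*st);print(st,[((proj("top",pan2w(Q,(np.cos(a)*k,.078+np.sin(a)*k,.038)))[0]-[166,174])*7.143+3).round() for k in(.025,.01,-.025)],[((proj("scene",pan2w(Q,(np.cos(a)*k,.078+np.sin(a)*k,.038)))[0]-[268,130])*7.143+3).round() for k in(.025,-.025)])
plan(np.array([.515,-.299,.12]),Rg(np.radians(-23.45)))
E
```

```text
0 [array([124., 245.]), array([156., 224.]), array([231., 176.])] [array([172., 136.]), array([156., 176.])]
1 [array([109., 216.]), array([150., 213.]), array([245., 204.])] [array([201., 125.]), array([127., 187.])]
2 [array([113., 186.]), array([151., 201.]), array([241., 234.])] [array([220., 122.]), array([109., 189.])]
rot deg [-9.000e-02 -3.000e-02 -4.312e+01] | then shift cm (target axes) [35.76 13.57 13.2 ] | shift in present axes [ 35.38 -14.52  13.22]
t 0.1 q [ 1.2   0.69 -0.19  1.57  0.16  0.9  -0.22] F [-1.5  0.3  0.5] w 8.81 gf 0.0 ee [ 0.2482 -0.573   0.252 ]
```

The pointer (white line at about tile (118–175, 492–512) in the top view) matches step 2. Target guard is the middle one in the scene view; pins agree with the fit to within about 0.5 px.

carry_out([
  [0, 0, 1, 0, 0, -8.62, 8.8],
  [0, 0, 1, 0, 0, -8.62, 8.8],
  [0, 0, 1, 0, 0, -8.62, 8.8],
  [0, 0, 1, 0, 0, -8.62, 8.8],
  [0, 0, 1, 0, 0, -8.62, 8.8],
  [4, 1.5, 1, 0, 0, 0, 8.8],
  [4, 1.5, 1, 0, 0, 0, 8.8],
  [4, 1.5, 1, 0, 0, 0, 8.8],
  [4, 1.5, 1, 0, 0, 0, 8.8],
  [4, 1.5, 1, 0, 0, 0, 8.8],
  [4, 1.5, 1, 0, 0, 0, 8.8],
  [4, 1.5, 1, 0, 0, 0, 8.8],
])

```text
time: 1.6
ee_pos: [0.457, -0.3575, 0.1321]
orientation: [0.836, 0.548, -0.0, -0.0]
ft_force: [0.9, 0.0, 0.4]
gripper_width: 1.002
grasp_force: 0.0
```

carry_out([
  [4, 1.5, 0, 0, 0, 0, 8.8],
  [3.76, 1.57, 1, 0, 0, 0, 8.8],
  [0, 0, 0, 0, 0, 0, 8.8],
  [0, 0, 0, 0, 0, 0, 8.8],
])

```text
time: 2.1
ee_pos: [0.5145, -0.3002, 0.1224]
orientation: [0.836, 0.548, -0.001, -0.0]
ft_force: [-0.5, -0.2, 0.4]
gripper_width: 0.998
grasp_force: 0.0
```

Run:
```python
from h import *
plan(np.array([.515,-.299,.027]),Rg(np.radians(-23.45)))
```

```text
rot deg [-0.07  0.07 -0.06] | then shift cm (target axes) [ 0.13 -0.    9.54] | shift in present axes [0.15 0.01 9.54]
t 2.1 q [ 0.6   0.83 -0.26  1.76  0.35  0.6  -0.29] F [-0.5 -0.2  0.4] w 8.8 gf 0.0 ee [ 0.5145 -0.3002  0.1224]
```

carry_out([
  [0.1, 0, 3, 0, 0, 0, 8.8],
  [0, 0, 3, 0, 0, 0, 8.8],
  [0, 0, 2, 0, 0, 0, 8.8],
  [0, 0, 1.5, 0, 0, 0, 8.8],
  [0, 0, 0, 0, 0, 0, 8.8],
  [0, 0, 0, 0, 0, 0, 3],
  [0, 0, 0, 0, 0, 0, 3],
  [0, 0, 0, 0, 0, 0, 3],
  [0, 0, 0, 0, 0, 0, 3],
  [0, 0, 0, 0, 0, 0, 3],
  [0, 0, 0, 0, 0, 0, 3],
  [0, 0, 0, 0, 0, 0, 3],
])

```text
time: 3.6
ee_pos: [0.5158, -0.2987, 0.0279]
orientation: [0.836, 0.548, -0.0, 0.0]
ft_force: [-0.8, 0.7, 3.3]
gripper_width: 0.519
grasp_force: 30.0
```

Run:
```python
from h import *
plan(np.array([.515,-.299,.027]),Rg(np.radians(-23.45)))
```

```text
rot deg [ 0.01  0.01 -0.02] | then shift cm (target axes) [-0.06 -0.06  0.09] | shift in present axes [-0.06 -0.06  0.09]
t 3.6 q [ 0.56  0.98 -0.19  1.78  0.41  0.42 -0.34] F [-0.8  0.7  3.3] w 4.57 gf 30.0 ee [ 0.5158 -0.2987  0.0279]
```

carry_out([
  [0, 0, -2, 0, 0, 0, 3],
  [0, 0, -4, 0, 0, 0, 3],
  [0, 0, -4, 0, 0, 0, 3],
  [0, 0, -4, 0, 0, 0, 3],
  [0, 0, -4, 0, 0, 0, 3],
  [0, 0, -3, 0, 0, 0, 3],
  [0, 0, 0, 0, 0, 0, 3],
])

```text
time: 4.47
ee_pos: [0.5171, -0.2991, 0.2409]
orientation: [0.836, 0.548, 0.002, 0.003]
ft_force: [0.2, 0.1, -1.6]
gripper_width: 0.518
grasp_force: 30.0
```

Run:
```python
from h import *
plan(pan2w(Q,(0,-.0674,.09))[0],Rp())
```

```text
rot deg [-33.85   9.3  -29.15] | then shift cm (target axes) [34.62  0.99  7.07] | shift in present axes [ 32.39 -13.2    5.13]
t 4.47 q [ 0.64  0.68 -0.34  1.67  0.28  0.84 -0.22] F [ 0.2  0.1 -1.6] w 4.57 gf 30.0 ee [ 0.5171 -0.2991  0.2409]
```

carry_out([
  [0, 0, 0, -5.64, 1.55, -4.86, 3],
  [0, 0, 0, -5.64, 1.55, -4.86, 3],
  [0, 0, 0, -5.64, 1.55, -4.86, 3],
  [0, 0, 0, -5.64, 1.55, -4.86, 3],
  [0, 0, 0, -5.64, 1.55, -4.86, 3],
  [0, 0, 0, -5.64, 1.55, -4.86, 3],
  [0, 0, 0, 0, 0, 0, 3],
])

```text
time: 5.35
ee_pos: [0.5132, -0.3014, 0.2364]
orientation: [0.641, 0.711, 0.219, 0.191]
ft_force: [-0.5, -0.6, -0.7]
gripper_width: 0.519
grasp_force: 30.0
```

carry_out([
  [4, 0.1, 0, 0, 0, 0, 3],
  [4, 0.1, 0, 0, 0, 0, 3],
  [4, 0.1, 0, 0, 0, 0, 3],
  [4, 0.1, 0, 0, 0, 0, 3],
  [4, 0.1, 1, 0, 0, 0, 3],
  [4, 0.1, 1, 0, 0, 0, 3],
  [4, 0.1, 1, 0, 0, 0, 3],
  [4, 0.1, 2, 0, 0, 0, 3],
  [2.6, 0.1, 2, 0, 0, 0, 3],
  [0, 0, 0, 0, 0, 0, 3],
  [0, 0, 0, 0, 0, 0, 3],
  [0, 0, 0, 0, 0, 0, 3],
])

```text
time: 6.85
ee_pos: [0.5149, -0.0336, 0.1818]
orientation: [0.641, 0.719, 0.21, 0.168]
ft_force: [0.4, -0.1, -2.1]
gripper_width: 0.514
grasp_force: 30.0
```

Run:
```python
from h import *
plan(pan2w(Q,(0,-.0674,.06))[0],Rp())
```

```text
rot deg [-3.82 -1.54 -0.58] | then shift cm (target axes) [8.22 2.04 3.59] | shift in present axes [8.14 2.2  3.66]
t 6.85 q [ 0.72  0.92 -1.22  2.41  2.03  0.87 -1.84] F [ 0.4 -0.1 -2.1] w 4.53 gf 30.0 ee [ 0.5149 -0.0336  0.1818]
```

carry_out([
  [0, 0, 0, -1.9, -0.8, -0.3, 3],
  [0, 0, 0, -1.9, -0.8, -0.3, 3],
  [2, 0.5, 0, 0, 0, 0, 3],
  [2, 0.5, 0, 0, 0, 0, 3],
  [0, 0, 0, 0, 0, 0, 3],
  [0, 0, 0, 0, 0, 0, 3],
])

```text
time: 7.6
ee_pos: [0.5183, 0.007, 0.1873]
orientation: [0.634, 0.713, 0.224, 0.2]
ft_force: [0.0, -0.0, -1.0]
gripper_width: 0.519
grasp_force: 30.0
```

Run:
```python
from h import *
plan(pan2w(Q,(0,-.0674,.06))[0],Rp())
```

```text
rot deg [-0.01  0.02  0.04] | then shift cm (target axes) [4.22 1.07 3.57] | shift in present axes [4.22 1.07 3.57]
t 7.6 q [ 0.58  0.95 -1.25  2.47  2.08  1.06 -2.01] F [ 0. -0. -1.] w 4.57 gf 30.0 ee [0.5183 0.007  0.1873]
```

carry_out([
  [1.5, 0.4, 0.5, 0, 0, 0, 3],
  [1.5, 0.4, 0.5, 0, 0, 0, 3],
  [1.2, 0.27, 0.5, 0, 0, 0, 3],
  [0, 0, 0.5, 0, 0, 0, 3],
  [0, 0, 0.5, 0, 0, 0, 3],
  [0, 0, 0, 0, 0, 0, 3],
  [0, 0, 0, 0, 0, 0, 3],
])

```text
time: 8.48
ee_pos: [0.5363, 0.0526, 0.1729]
orientation: [0.634, 0.713, 0.225, 0.2]
ft_force: [0.4, 0.5, -0.4]
gripper_width: 0.519
grasp_force: 30.0
```

Run:
```python
from h import *
plan(pan2w(Q,(0,-.0674,.06))[0],Rp())
ims={n:env.capture(n)[:,:,::-1] for n in P}
for n in P:
  for nm,p in(("holeL",(.01,-.012,.041)),("holeR",(.01,-.124,.041))): print(n,nm,proj(n,pan2w(Q,p)).round(1))
cv2.imwrite("pics/c3.png",np.hstack([tile("t",ims["top"],190,150,120),tile("s",ims["scene"],220,130,90)]))
```

```text
rot deg [ 0.01 -0.09  0.07] | then shift cm (target axes) [-0.1  -0.01  1.07] | shift in present axes [-0.1  -0.01  1.07]
t 8.47 q [ 0.45  0.99 -1.23  2.43  2.07  1.13 -2.06] F [ 0.4  0.5 -0.4] w 4.58 gf 30.0 ee [0.5363 0.0526 0.1729]
scene holeL [[273.2 166.1]]
scene holeR [[245.9 189.2]]
top holeL [[224.1 197.2]]
top holeR [[267.  193.4]]
```

View pics/c3.png

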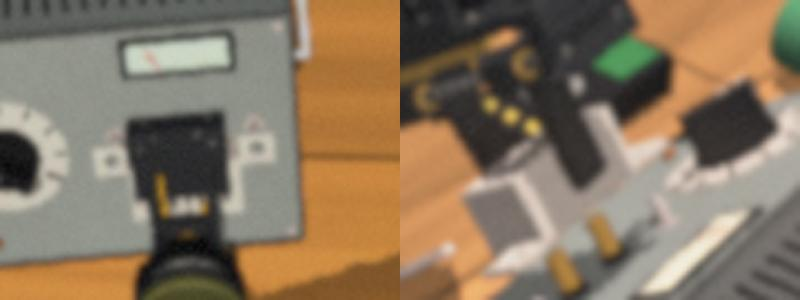

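The guard's hung-orientation is right: ear holes at about image (223, 198) and (267, 194), close to prediction. Next I lower along the pins.

carry_out([
  [-0.1, 0, 0.5, 0, 0, 0, 3],
  [0, 0, 0.5, 0, 0, 0, 3],
  [0, 0, 0.5, 0, 0, 0, 3],
  [0, 0, 0.5, 0, 0, 0, 3],
  [0, 0, 0.3, 0, 0, 0, 3],
  [0, 0, 0, 0, 0, 0, 3],
  [0, 0, 0, 0, 0, 0, 3],
])

```text
time: 9.45
ee_pos: [0.5497, 0.0538, 0.1544]
orientation: [0.633, 0.713, 0.225, 0.2]
ft_force: [0.7, -0.0, -0.8]
gripper_width: 0.519
grasp_force: 30.0
```

Run:
```python
from h import *
plan(pan2w(Q,(0,-.0674,.028))[0],Rp())
ims={n:env.capture(n)[:,:,::-1] for n in P}
plan(pan2w(Q,(0,-.0674,.028))[0],Rp())
for n in P:
  for nm,p in(("holeL",(.01,-.012,.0235)),("holeR",(.01,-.124,.0235))): print(n,nm,proj(n,pan2w(Q,p)).round(1))
cv2.imwrite("pics/c4.png",np.hstack([tile("t",ims["top"],216,176,56),tile("s",ims["scene"],230,150,64)]))
```

```text
rot deg [ 0.04 -0.12  0.09] | then shift cm (target axes) [-0.05 -0.04  1.97] | shift in present axes [-0.06 -0.04  1.97]
t 9.45 q [ 0.45  1.04 -1.21  2.4   2.11  1.14 -2.04] F [ 0.7 -0.  -0.8] w 4.58 gf 30.0 ee [0.5497 0.0538 0.1544]
rot deg [ 0.05 -0.11  0.1 ] | then shift cm (target axes) [-0.05 -0.05  1.98] | shift in present axes [-0.05 -0.05  1.98]
t 9.55 q [ 0.45  1.04 -1.21  2.4   2.11  1.14 -2.04] F [-0.3 -0.3 -2. ] w 4.58 gf 30.0 ee [0.5497 0.0537 0.1544]
scene holeL [[276.4 172. ]]
scene holeR [[249.5 195.4]]
top holeL [[224.3 193.9]]
top holeR [[266.6 190.2]]
```

View pics/c4.png

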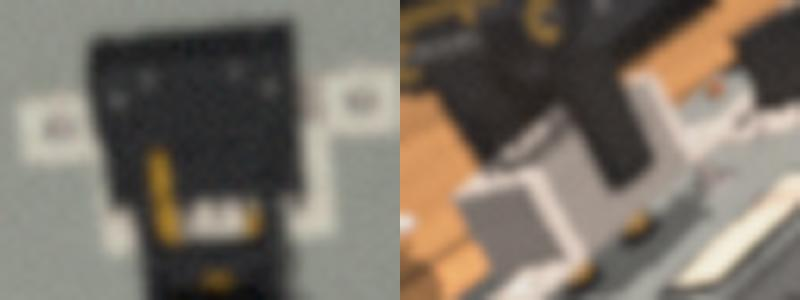

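Ear holes at about image (224, 194) and (266, 190), right over the pins. Lowering in steps.

carry_out([
  [-0.05, -0.05, 0.2, 0, 0, 0, 3],
  [0, 0, 0.2, 0, 0, 0, 3],
  [0, 0, 0.2, 0, 0, 0, 3],
  [0, 0, 0.2, 0, 0, 0, 3],
  [0, 0, 0.2, 0, 0, 0, 3],
  [0, 0, 0, 0, 0, 0, 3],
])

```text
time: 10.3
ee_pos: [0.5551, 0.0538, 0.1456]
orientation: [0.633, 0.713, 0.225, 0.2]
ft_force: [0.0, -0.1, -0.2]
gripper_width: 0.518
grasp_force: 30.0
```

Run:
```python
from h import *
plan(pan2w(Q,(0,-.0674,.028))[0],Rp())
```

```text
rot deg [ 0.02 -0.11  0.08] | then shift cm (target axes) [0.   0.02 0.95] | shift in present axes [0.   0.02 0.95]
t 10.3 q [ 0.44  1.06 -1.2   2.39  2.13  1.14 -2.04] F [ 0.  -0.1 -0.2] w 4.56 gf 30.0 ee [0.5551 0.0538 0.1456]
```

carry_out([
  [0, 0, 0.2, 0, 0, 0, 3],
  [0, 0, 0.2, 0, 0, 0, 3],
  [0, 0, 0.2, 0, 0, 0, 3],
  [0, 0, 0.15, 0, 0, 0, 3],
  [0, 0, 0, 0, 0, 0, 3],
])

```text
time: 10.92
ee_pos: [0.5594, 0.0543, 0.1395]
orientation: [0.633, 0.713, 0.225, 0.2]
ft_force: [-0.0, -0.8, -2.2]
gripper_width: 0.521
grasp_force: 30.0
```

carry_out([
  [0, 0, 0.1, 0, 0, 0, 3],
  [0, 0, 0.1, 0, 0, 0, 3],
  [0, 0, 0, 0, 0, 0, 3],
])

```text
time: 11.3
ee_pos: [0.5598, 0.0545, 0.1388]
orientation: [0.633, 0.713, 0.225, 0.2]
ft_force: [-7.0, -2.1, 7.3]
gripper_width: 0.521
grasp_force: 30.0
```

Run:
```python
from h import *
plan(pan2w(Q,(0,-.0674,.028))[0],Rp())
o=env.get_obs();print(Rp().T@o["ft_force"])
```

```text
rot deg [ 0.07 -0.12  0.16] | then shift cm (target axes) [-0.01  0.02  0.12] | shift in present axes [-0.01  0.02  0.12]
t 11.3 q [ 0.44  1.08 -1.19  2.38  2.14  1.15 -2.03] F [-7.  -2.1  7.3] w 4.59 gf 30.0 ee [0.5598 0.0545 0.1388]
[ -1.25607591  -1.72392188 -10.10651986]
```

carry_out([
  [0, 0, 0.1, 0, 0, 0, 3],
  [0, 0, 0, 0, 0, 0, 3],
])

```text
time: 11.55
ee_pos: [0.5598, 0.0545, 0.1388]
orientation: [0.632, 0.714, 0.226, 0.2]
ft_force: [-12.4, -4.2, 16.3]
gripper_width: 0.517
grasp_force: 30.0
```

Run:
```python
from h import *
plan(pan2w(Q,(0,-.0674,.028))[0],Rp())
o=env.get_obs();print(Rp().T@o["ft_force"],Rp().T@o["wrist_torque"])
ims={n:env.capture(n)[:,:,::-1] for n in P}
cv2.imwrite("pics/c5.png",np.hstack([tile("t",ims["top"],216,176,56),tile("s",ims["scene"],230,150,64)]))
```

```text
rot deg [ 0.11 -0.13  0.21] | then shift cm (target axes) [-0.01  0.02  0.11] | shift in present axes [-0.01  0.02  0.11]
t 11.55 q [ 0.44  1.08 -1.19  2.38  2.14  1.15 -2.03] F [-12.4  -4.2  16.3] w 4.55 gf 30.0 ee [0.5598 0.0545 0.1388]
[ -2.7485152   -1.08638996 -20.68908382] [ 0.92518304 -0.72083088  0.23976823]
```

View pics/c5.png

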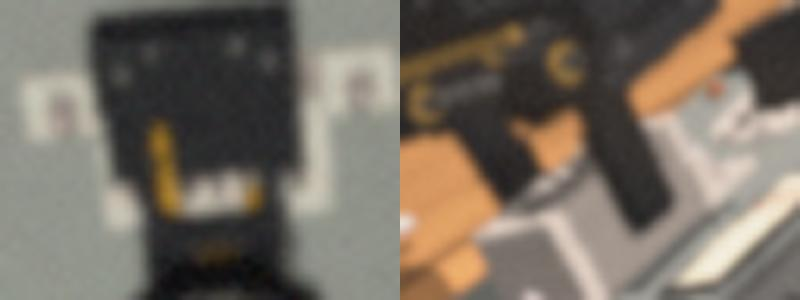

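Both pins show through the ear holes and contact is stiff, so the guard is seated. Next: ease off, release and retreat.

carry_out([
  [0, 0, -0.15, 0, 0, 0, 3],
  [0, 0, 0, 0, 0, 0, 6.5],
  [0, 0, 0, 0, 0, 0, 6.5],
  [0, 0, 0, 0, 0, 0, 6.5],
  [0, 0, 0, 0, 0, 0, 6.5],
  [0, 0, -0.5, 0, 0, 0, 6.5],
  [0, 0, -1, 0, 0, 0, 6.5],
  [0, 0, -2, 0, 0, 0, 6.5],
  [0, 0, -3, 0, 0, 0, 6.5],
  [0, 0, -3, 0, 0, 0, 6.5],
  [0, 0, 0, 0, 0, 0, 6.5],
  [0, 0, 0, 0, 0, 0, 6.5],
])

```text
time: 13.15
ee_pos: [0.5064, 0.0477, 0.2162]
orientation: [0.633, 0.713, 0.225, 0.2]
ft_force: [-0.2, 0.1, -0.3]
gripper_width: 0.739
grasp_force: 0.0
```

Run:
```python
from h import *
plan(pan2w(Q,(0,.078,.09))[0],Rp(60))
ims={n:env.capture(n)[:,:,::-1] for n in P}
cv2.imwrite("pics/c6.png",np.hstack([tile("t",ims["top"],166,160,112),tile("s",ims["scene"],230,130,90)]))
```

```text
rot deg [ 3.000e-02 -9.000e-02  3.008e+01] | then shift cm (target axes) [12.63 -7.3   3.35] | shift in present axes [1.458e+01 1.000e-02 3.370e+00]
t 13.15 q [ 0.49  0.87 -1.3   2.48  1.97  1.07 -2.07] F [-0.2  0.1 -0.3] w 6.51 gf 0.0 ee [0.5064 0.0477 0.2162]
```

View pics/c6.png

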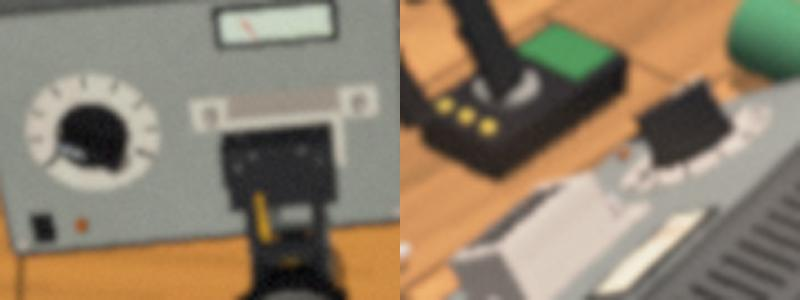

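Guard hangs on both pins, flush, with the hood covering the terminals; the knob is still at step 2. Now to the knob.

carry_out([
  [3, 0, 0.5, 0, 0, 0, 5],
  [3, 0, 0.5, 0, 0, 0, 5],
  [3, 0, 0.5, 0, 0, 0, 5],
  [3, 0, 0.5, 0, 0, 0, 5],
  [2.6, 0, 0.5, 0, 0, 0, 5],
  [0, 0, 0.8, 0, 0, 0, 5],
  [0, 0, 0, 0, 0, 10, 5],
  [0, 0, 0, 0, 0, 10, 5],
  [0, 0, 0, 0, 0, 10, 5],
  [0, 0, 0, 0, 0, 0, 5],
  [0, 0, 0, 0, 0, 0, 5],
])

```text
time: 14.62
ee_pos: [0.515, 0.1943, 0.1911]
orientation: [0.795, 0.528, 0.266, 0.133]
ft_force: [-0.9, 0.5, 0.5]
gripper_width: 0.567
grasp_force: 0.0
```

Run:
```python
from h import *
plan(pan2w(Q,(0,.078,.06))[0],Rp(60))
```

```text
rot deg [-0.46 -0.05  0.44] | then shift cm (target axes) [-0.22 -0.64  2.83] | shift in present axes [-0.22 -0.62  2.83]
t 14.62 q [ 0.15  1.1  -1.47  2.35  1.83  1.47 -2.65] F [-0.9  0.5  0.5] w 5.0 gf 0.0 ee [0.515  0.1943 0.1911]
```

carry_out([
  [0, 0, 0, 0, 0, -10, 4],
  [0, 0, 0, 0, 0, -10, 4],
  [0, 0, 0, 0, 0, -10, 4],
  [0, 0, 0, 0, 0, -10, 4],
  [0, 0, 0, 0, 0, -10, 4],
  [0, 0, 0, 0, 0, -10, 4],
  [0, 0, 0, 0, 0, -10, 4],
  [0, 0, 0, 0, 0, -10, 4],
  [0, 0, 0, 0, 0, -10, 4],
])

```text
time: 15.75
ee_pos: [0.515, 0.1951, 0.1925]
orientation: [0.185, 0.936, 0.094, 0.283]
ft_force: [0.0, 0.6, 0.9]
gripper_width: 0.453
grasp_force: 0.0
```

carry_out([
  [0, 0, 0, 0, 0, -10, 4],
  [0, 0, 0, 0, 0, -10, 4],
  [0, 0, 0, 0, 0, -10, 4],
  [0, 0, 0, 0, 0, -10, 4],
  [0, 0, 0, 0, 0, -10, 4],
  [0, 0, 0, 0, 0, -10, 4],
  [0, 0, 0, 0, 0, -10, 4],
  [0, 0, 0, 0, 0, -10, 4],
  [0, 0, 0, 0, 0, -10, 4],
  [0, 0, 0, 0, 0, 0, 4],
  [0, 0, 0, 0, 0, 0, 4],
])

```text
time: 17.12
ee_pos: [0.5151, 0.1947, 0.1919]
orientation: [-0.527, 0.796, -0.133, 0.267]
ft_force: [-0.1, -0.1, 0.8]
gripper_width: 0.453
grasp_force: 0.0
```

Run:
```python
from h import *
plan(pan2w(Q,(0,.078,.06))[0],Rp(240))
```

```text
rot deg [0.38 0.06 0.3 ] | then shift cm (target axes) [0.29 0.67 2.88] | shift in present axes [0.29 0.65 2.88]
t 17.12 q [-0.02  0.81 -0.96  2.36  1.97  1.    0.26] F [-0.1 -0.1  0.8] w 3.99 gf 0.0 ee [0.5151 0.1947 0.1919]
```

carry_out([
  [0.29, 0.65, 0.5, 0.4, 0, 0.3, 4],
  [0, 0, 1.2, 0, 0, 0, 4],
  [0, 0, 1.2, 0, 0, 0, 4],
  [0, 0, 1, 0, 0, 0, 4],
  [0, 0, 1, 0, 0, 0, 4],
  [0, 0, 0, 0, 0, 0, 4],
  [0, 0, 0, 0, 0, 0, 4],
])

```text
time: 18.0
ee_pos: [0.5372, 0.1976, 0.1471]
orientation: [-0.525, 0.796, -0.135, 0.268]
ft_force: [0.1, -0.2, 0.2]
gripper_width: 0.454
grasp_force: 0.0
```

Run:
```python
from h import *
plan(pan2w(Q,(0,.078,.029))[0],Rp(240))
```

```text
rot deg [ 0.01 -0.01  0.12] | then shift cm (target axes) [-0.06  0.01  1.04] | shift in present axes [-0.06  0.01  1.04]
t 18.0 q [-0.03  0.93 -0.92  2.33  2.07  1.06  0.23] F [ 0.1 -0.2  0.2] w 4.0 gf 0.0 ee [0.5372 0.1976 0.1471]
```

carry_out([
  [0, 0, 0.5, 0, 0, 0, 4],
  [0, 0, 0.45, 0, 0, 0, 4],
  [0, 0, 0, 0, 0, 0, 4],
  [0, 0, 0, 0, 0, 0, 0.5],
  [0, 0, 0, 0, 0, 0, 0.5],
  [0, 0, 0, 0, 0, 0, 0.5],
  [0, 0, 0, 0, 0, 0, 0.5],
  [0, 0, 0, 0, 0, 0, 0.5],
  [0, 0, 0, 0, 0, 0, 0.5],
])

```text
time: 19.12
ee_pos: [0.5414, 0.1989, 0.1386]
orientation: [-0.526, 0.796, -0.134, 0.268]
ft_force: [-3.9, 3.8, -5.2]
gripper_width: 0.145
grasp_force: 30.0
```

Run:
```python
from h import *
plan(pan2w(Q,(0,.078,.029))[0],Rp(240))
o=env.get_obs();C=R.from_quat(o["orientation"]).as_matrix();print(C.T@o["ft_force"],C.T@o["wrist_torque"])
```

```text
rot deg [0.21 0.01 0.18] | then shift cm (target axes) [-0.06 -0.15  0.09] | shift in present axes [-0.06 -0.15  0.09]
t 19.12 q [-0.03  0.95 -0.91  2.32  2.09  1.06  0.24] F [-3.9  3.8 -5.2] w 1.27 gf 30.0 ee [0.5414 0.1989 0.1386]
[-0.79965503  7.13237239  2.275538  ] [-1.8567929   0.05659411  0.07969897]
```

carry_out([
  [0, 0.13, 0, 0, 0, 0, 0.5],
  [0, 0, 0, 0, 0, 5, 0.5],
  [0, 0, 0, 0, 0, 5, 0.5],
  [0, 0, 0, 0, 0, 5, 0.5],
  [0, 0, 0, 0, 0, 5, 0.5],
  [0, 0, 0, 0, 0, 5, 0.5],
  [0, 0, 0, 0, 0, 5, 0.5],
  [0, 0, 0, 0, 0, 0, 0.5],
  [0, 0, 0, 0, 0, 0, 0.5],
])

```text
time: 20.25
ee_pos: [0.5413, 0.199, 0.1385]
orientation: [-0.301, 0.905, -0.061, 0.294]
ft_force: [-4.5, 3.5, -2.0]
gripper_width: 0.143
grasp_force: 30.0
```

```bash
cat > k.py <<'E'
from h import *
import sys
plan(pan2w(Q,(0,.078,.030))[0],Rp(float(sys.argv[1])))
o=env.get_obs();C=R.from_quat(o["orientation"]).as_matrix();print(C.T@o["ft_force"],C.T@o["wrist_torque"])
E
python3 k.py 210
```

```text
rot deg [ 0.06 -0.03  0.14] | then shift cm (target axes) [-0.13 -0.12 -0.01] | shift in present axes [-0.13 -0.12 -0.01]
t 20.25 q [ 0.02  1.01 -1.04  2.32  2.05  1.17 -0.22] F [-4.5  3.5 -2. ] w 1.26 gf 30.0 ee [0.5413 0.199  0.1385]
[ 1.85812926  5.71013505 -0.66947982] [-1.37323331  0.82247765  0.10146769]
```

carry_out([
  [0, 0.08, 0, 0, 0, 0, 0.5],
  [0, 0, 0, 0, 0, 5, 0.5],
  [0, 0, 0, 0, 0, 5, 0.5],
  [0, 0, 0, 0, 0, 5, 0.5],
  [0, 0, 0, 0, 0, 5, 0.5],
  [0, 0, 0, 0, 0, 5, 0.5],
  [0, 0, 0, 0, 0, 5, 0.5],
  [0, 0, 0, 0, 0, 0, 0.5],
  [0, 0, 0, 0, 0, 0, 0.5],
])

```text
time: 21.38
ee_pos: [0.5413, 0.1991, 0.1385]
orientation: [-0.056, 0.952, 0.017, 0.3]
ft_force: [-4.6, 1.5, -1.2]
gripper_width: 0.146
grasp_force: 30.0
```

```bash
python3 k.py 180
python3 - <<'E'
from h import *
ims={n:env.capture(n)[:,:,::-1] for n in P}
cv2.imwrite("pics/c7.png",np.hstack([tile("t",ims["top"],160,160,120),tile("s",ims["scene"],230,130,90)]))
E
```

```text
rot deg [-0.04 -0.    0.13] | then shift cm (target axes) [-0.18 -0.05 -0.01] | shift in present axes [-0.17 -0.05 -0.01]
t 21.38 q [ 0.07  1.07 -1.15  2.31  2.01  1.27 -0.68] F [-4.6  1.5 -1.2] w 1.28 gf 30.0 ee [0.5413 0.1991 0.1385]
[ 4.29146708  2.02905908 -1.57515796] [-0.49843087  1.21474984  0.06077957]
```

View pics/c7.png

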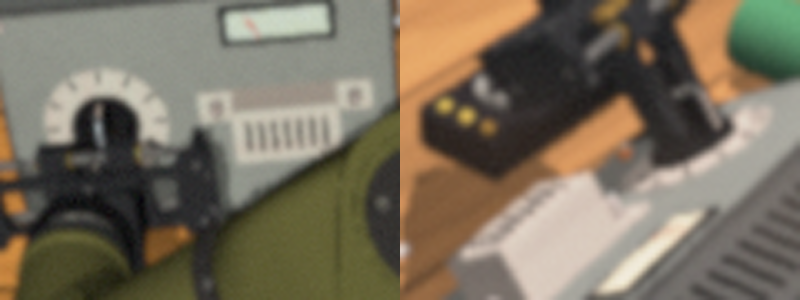

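The pointer's white line is straight up (tile (100, 125)), which is step 4; the guard is still hung flush. Two more clicks.

carry_out([
  [0, 0.05, 0, 0, 0, 0, 0.5],
  [0, 0, 0, 0, 0, 5, 0.5],
  [0, 0, 0, 0, 0, 5, 0.5],
  [0, 0, 0, 0, 0, 5, 0.5],
  [0, 0, 0, 0, 0, 5, 0.5],
  [0, 0, 0, 0, 0, 5, 0.5],
  [0, 0, 0, 0, 0, 5, 0.5],
  [0, 0, 0, 0, 0, 0, 0.5],
  [0, 0, 0, 0, 0, 0, 0.5],
])

```text
time: 22.6
ee_pos: [0.5413, 0.1993, 0.1385]
orientation: [0.192, 0.934, 0.093, 0.286]
ft_force: [-4.8, 0.7, -0.9]
gripper_width: 0.144
grasp_force: 30.0
```

```bash
python3 k.py 150
```

```text
rot deg [-0.08  0.05  0.14] | then shift cm (target axes) [-0.18  0.03 -0.01] | shift in present axes [-0.18  0.03 -0.01]
t 22.6 q [ 0.1   1.13 -1.26  2.31  1.99  1.37 -1.14] F [-4.8  0.7 -0.9] w 1.27 gf 30.0 ee [0.5413 0.1993 0.1385]
[ 4.34504572 -1.09380512 -1.9627112 ] [0.34513033 1.19956005 0.03109601]
```

carry_out([
  [0, 0, 0, 0, 0, 5, 0.5],
  [0, 0, 0, 0, 0, 5, 0.5],
  [0, 0, 0, 0, 0, 5, 0.5],
  [0, 0, 0, 0, 0, 5, 0.5],
  [0, 0, 0, 0, 0, 5, 0.5],
  [0, 0, 0, 0, 0, 5, 0.5],
  [0, 0, 0, 0, 0, 0, 0.5],
  [0, 0, 0, 0, 0, 0, 0.5],
])

```text
time: 23.6
ee_pos: [0.5413, 0.1994, 0.1385]
orientation: [0.427, 0.853, 0.164, 0.252]
ft_force: [-4.8, 1.9, 0.3]
gripper_width: 0.144
grasp_force: 30.0
```

```bash
python3 k.py 120
```

```text
rot deg [-0.04  0.08  0.13] | then shift cm (target axes) [-0.15  0.11 -0.01] | shift in present axes [-0.15  0.11 -0.01]
t 23.6 q [ 0.13  1.19 -1.36  2.31  1.97  1.47 -1.61] F [-4.8  1.9  0.3] w 1.27 gf 30.0 ee [0.5413 0.1994 0.1385]
[ 3.90434874 -1.87147309 -2.85919274] [0.82576894 0.88378665 0.08386372]
```

carry_out([
  [0, 0, 0, 0, 0, 0, 3.5],
  [0, 0, 0, 0, 0, 0, 3.5],
  [0, 0, 0, 0, 0, 0, 3.5],
  [0, 0, 0, 0, 0, 0, 3.5],
  [0, 0, -1, 0, 0, 0, 3.5],
  [0, 0, -1.5, 0, 0, 0, 3.5],
  [0, 0, -2, 0, 0, 0, 3.5],
  [0, 0, -2, 0, 0, 0, 3.5],
  [0, 0, -2, 0, 0, 0, 3.5],
  [0, 0, -2, 0, 0, 0, 3.5],
  [0, 0, 0, 0, 0, 0, 3.5],
  [0, 0, 0, 0, 0, 0, 3.5],
])

```text
time: 25.1
ee_pos: [0.4816, 0.1927, 0.2244]
orientation: [0.427, 0.853, 0.165, 0.252]
ft_force: [0.6, 0.5, -0.3]
gripper_width: 0.4
grasp_force: 0.0
```

```bash
python3 k.py 120
python3 - <<'E'
from h import *
ims={n:env.capture(n)[:,:,::-1] for n in P}
cv2.imwrite("pics/c8.png",np.hstack([tile("t",ims["top"],160,160,120),tile("s",ims["scene"],200,110,140)]))
E
```

```text
rot deg [-0.01  0.05  0.12] | then shift cm (target axes) [-0.17  0.09 10.47] | shift in present axes [-0.16  0.09 10.47]
t 25.1 q [ 0.11  0.94 -1.43  2.41  1.75  1.37 -1.72] F [ 0.6  0.5 -0.3] w 3.52 gf 0.0 ee [0.4816 0.1927 0.2244]
[0.14341481 0.52604573 0.60190838] [ 0.39302187  0.17218983 -0.04868895]
```

View pics/c8.png

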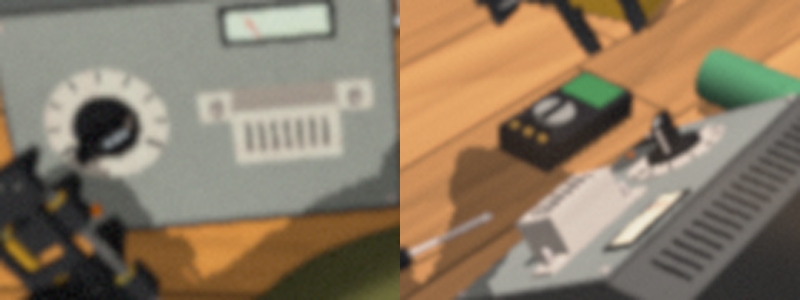

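The pointer lies about 60° right of up (tile (105, 145) → (133, 125)), which is step 6. The guard hangs flush, and the bystanders in view haven't moved. Handing in.

```bash
python3 -c "
from bench import env
print(env.finish_job())"
```

```text
the job is handed in; nothing more can be done
None
```

The guard hangs flush on both pins over the terminals and was let go first. The selector was then clicked from step 2 up to step 6 without passing it, and the job is handed in at about 25 s with the robot clear; no verdict came back.

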